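# Load two drive cartridges into a spring-loaded magazine

## Robot

A 6-joint arm with a two-finger parallel gripper is mounted at the origin on the work surface. World frame = base frame: x ahead of the robot, y to its left, z up, the work surface at z = 0. Lengths are in m, angles in rad, forces in N, time in s.
With the tool pointing down it reaches from about 0.35 to 0.775 m from the base axis. Payload 7.3 kg.
Tool frame: the origin (TCP) lies midway between the tips of the shut fingers; the grasp point (between the pads) lies grasp_offset behind it (grasp_offset is the distance from the TCP to the grasp point, in m); z points along the fingers, y is the line along which they close (so a half turn about z gives the same grasp; the last joint's range is limited). The gripper opens to 92 mm and grips with 3 to 60 N. Pads are 19 mm wide; open, the fingers measure 130 mm over their backs; the gripper's body (75 mm by 190 mm) begins 47 mm behind the grasp point.
Start: joints at [1.028, 0.342, 1.524, -0, 1.275, -0.146], TCP at [0.203, 0.484, 0.189] pointing down, gripper open.
Joint ranges: [-2.53, 2.53], [-0.77, 2.02], [0.04, 2.7], [-1, 4.14], [0.28, 2.66], [-3.11, 3.11]. Speed limits (rad/s): [2.57, 2.57, 3.14, 3.14, 3.14, 3.14].

## Interface

Orientations are given as [roll, pitch, yaw] about the fixed x, y, z axes, in that order (R = Rz(yaw) Ry(pitch) Rx(roll)).
In Python, from cell import * gives the robot as it stands.
- The arm moves only by the tool step_arm, never from a script. Its argument "plan" is a list of rows, each a list of 5 numbers: the closure, from -1 (fully open) to 1 (shut), then the shift along the tool's x, y, z in m, then the turn about the tool's z in rad. In form: [[hand, x, y, z, twist], ...]. A call has 1 to 20 rows; each row is the pose to reach, as a shift and turn from the pose commanded when the call began, along the tool's axes at that moment; what a row does not reach only later rows make up. A row lasts 1/8 s, in which the tool goes at most 62.5 mm and 10.7 degrees, less where a joint would pass 70% of its speed; a pose out of reach is approached as far as the arm can. A call with a gripper value outside its range is refused whole. The fingers move at their own pace and stop on an object; "grip_force" is the grip in N (left out, the last holds). Time passes only in rows, so rows that repeat a pose let the fingers close. It gives the time, the measured TCP pose, the force, the opening and the grip force at its end, in the units of the state.
- observe(): the state, without advancing time (a new reading comes with each control period).
- read_camera(name): name is "side" or "top" or "wrist"; returns a dict with "img" (384x512x3 uint8, red, green, blue), "range_z" (384x512 float32, m along the optical axis (not along the pixel's ray), 0 where there is no reading), "fx", "fy", "cx", "cy" (pixels), "k1" (the pictures are not rectified: a ray, as slopes to the right and down, at radius r is drawn at 1 + k1 r^2 times it, then the intrinsics apply), "R" (3x3) and "t" (3): a world point X has camera coordinates R X + t; the wrist camera has in their place "T_tool_cam" (4x4, takes a point from camera to tool coordinates, whose origin is the TCP and whose axes are the flange's). Camera axes: x right, y down, z forward; pixel columns grow to the right and rows downward; lengths in m; the calibration is good to about 2 mm. A picture is of the moment at which its call begins: read the wrist's pose just before it.
- hand_in(): hands the job in; it is judged then, once.
The state is a dict: "time": time; "qpos": joint angles; "qvel": joint speeds; "joint_efforts": joint torques, N m; "tool_pos": TCP position; "tool_rot": TCP orientation; "contact_force": force on the tool from outside, world axes, zero at the start; "torque": the same for the moment, N m; "opening": finger opening in m; "grip_force": force on a finger pad.
Only numpy, scipy, OpenCV 4.12 (cv2) and the standard library are available. Lean on these libraries where they do the work, as an engineer would, in place of code of your own. Each camera call takes 0.05 s, during which the arm holds its last target. There are 200 camera calls.

## Task

Load the blue drive and then the orange drive into the spring-loaded magazine, pressing each gently down past both red lips until it snaps in and stays beneath them, flat, with the lips closed over it, so that the orange ends on top of the blue. The drives are delicate and the second nearly fills the magazine, so never force a drive hard against the bottom. Leave the white drive and the other things on the bench where they are.

Things in the scene. Friction and masses are not known exactly. Their poses are not given: they have to be found in the camera images.
- magazine: fixed upright magazine: grey foot plate 156 x 96 x 10 mm, two aluminium columns 62 mm high at its x ends. Origin: underside centre of the foot, on the bench; x along the length of the loaded drives, y across. Between the columns is clamped a well, 92 x 37 mm inside, centred, open on top, for drives lying flat. Its clamp height S, 0 to 20 mm, differs each time and is not reported
- guide_top (a point): point on the magazine's vertical centre line, 75 mm over the bench: S below the top of the well's four straight steel corner guides (they end at 75 mm + S). Yellow flared lead-ins above them, up to 83 mm + S, catch a drive up to about 4 mm off. Both long sides are open over the middle 50 mm, from top to bottom, for fingers
- lip_level (a point): centre-line point 55 mm over the bench, S below the underside of the two red lips (at 55 mm + S; 20 mm wide, mid short ends, 3.5 mm over a drive). A drive laid on the lips' bevels has its top at about 79 mm + S. Pressed mid-top with 4 to 10 N it parts them, and they snap back over it once its top is below them, about 23 mm further down
- well_floor (a point): centre-line point 14 mm over the bench, S below the well's floor. A green spring follower in the well (2 N at the top, 6 N at the bottom) pushes the stack up against the lips. Once the second drive has snapped in, only about 2.5 mm of travel is left before the follower meets a hard stop; pressing a drive on the magazine with over 18 N harms it
- blue_drive: drive cartridge, a plain blue plastic block 90 x 34 x 14 mm, 50 to 100 g, with a flat bright label and a gold strip on its top. Lies flat on the bench. Origin: centre of the underside; x along the 90 mm length, y across the 34 mm width, z up. Either end may lead: it is symmetric. To be loaded first (below)
- orange_drive: drive cartridge, a plain orange plastic block 90 x 34 x 14 mm, 50 to 100 g, with a flat bright label and a gold strip on its top. Lies flat on the bench. Origin: centre of the underside; x along the 90 mm length, y across the 34 mm width, z up. Either end may lead: it is symmetric. To be loaded second (on top)
- white_drive: drive cartridge, a plain white plastic block 90 x 34 x 14 mm, 50 to 100 g, with a flat bright label and a gold strip on its top. Lies flat on the bench. Origin: centre of the underside; x along the 90 mm length, y across the 34 mm width, z up. Either end may lead: it is symmetric. A failed drive, to be left alone
- lip_near (a joint): red spring lip at the magazine's -x end: outward slide in m, 0 = closed, about 0.0035 when held open by a drive, at most 0.006
- lip_far (a joint): red spring lip at the magazine's +x end: the same
- parts_tray: black two-part tray 100 x 170 x 24 mm on the bench, origin at its underside centre; leave alone
- driver: blue-handled screwdriver 160 mm long lying on the bench; leave alone
- bit_case: grey screwdriver-bit case 80 x 120 x 22 mm with bits standing to 34 mm, origin at its underside centre; leave alone
Mind the look-alikes: they are no part of the job. Leave any black look-alike of the blue_drive alone. Of the things that look like the magazine, the smaller one is meant.

How it is judged:
By the outcome, as a careful person would: the job done as asked, in the order asked, and still so for the second after the job is handed in, with the robot touching nothing.
It also fails if it takes over 72 s, if anything falls off the work surface, if the arm or the gripper's body presses on something with over 40 N, if the wrist force passes 120 N, or if a joint passes its speed limit or range.

## Working session

There is one attempt and no reset: what is moved stays moved. The work goes in short steps, Python scripts to look and compute and a tool call to move; the robot and the scene stay as the last step left them, time stands still between calls to the robot, and variables do not carry over. Pictures are saved under pics/ and viewed, at most 10 in all, crops included, and the job is handed in when it is done.

Besides the shell and the picture viewer there is one more tool, called after "Request:" as name(argument=value, ...), one argument or row to a line, values as JSON. step_arm: Moves the arm, as the interface text tells. Its arguments: {"type":"object","properties":{"plan":{"type":"array","items":{"type":"array","items":{"type":"number"}}},"grip_force":{"type":"number"}},"required":["plan"]}

```bash
mkdir -p pics; ls
cat > h.py <<'E'
from cell import *
import numpy as np, cv2
from scipy.spatial.transform import Rotation as Ro
def world(c,u,v,z=None,T=None):
    k=c["k1"]; xd=(u-c["cx"])/c["fx"]; yd=(v-c["cy"])/c["fy"]
    x,y=xd,yd
    for _ in range(10):
        s=1+k*(x*x+y*y); x,y=xd/s,yd/s
    if "R" in c: R=np.array(c["R"]).T; o=-R@np.array(c["t"])
    else: M=T@np.array(c["T_tool_cam"]); R=M[:3,:3]; o=M[:3,3]
    d=R@np.array([x,y,1.])
    if z is None: return o+d*c["range_z"][int(round(v)),int(round(u))]
    return o+d*(z-o[2])/d[2]
def toolT():
    s=observe(); T=np.eye(4); T[:3,:3]=Ro.from_euler("xyz",s["tool_rot"]).as_matrix(); T[:3,3]=s["tool_pos"]; return T
def save(n,img): cv2.imwrite(n,np.ascontiguousarray(img[:,:,::-1]))
E
python3 - <<'E'
from h import *
print(observe())
a=read_camera("top");b=read_camera("side")
save("pics/top.png",cv2.resize(a["img"],(800,600)));save("pics/side.png",cv2.resize(b["img"],(800,600)))
np.savez("top.npz",**a);np.savez("side.npz",**b)
E
```

```text
pics
{'time': 0.0, 'qpos': array([ 1.02799447e+00,  3.42718984e-01,  1.52501167e+00,  2.06243290e-05,
        1.27539696e+00, -1.45994259e-01]), 'qvel': array([ 0.0013748 , -0.00078896, -0.00070588,  0.00155152,  0.00098615,
        0.00034737]), 'joint_efforts': array([ 2.70572364e-04, -4.31245279e+01, -2.44220781e+01,  7.16474955e-02,
        5.59645495e-02, -1.53433466e-04]), 'tool_pos': array([0.20262962, 0.48382121, 0.18854882]), 'tool_rot': array([-3.14007689e+00, -2.42811609e-04,  2.74477886e+00]), 'contact_force': array([ 0.17823093,  1.04266489, -0.43969071]), 'torque': array([ 0.0228646 , -0.02749272, -0.04360554]), 'grip_force': 0.0, 'opening': 0.09179691124890081}
```

View pics/top.png

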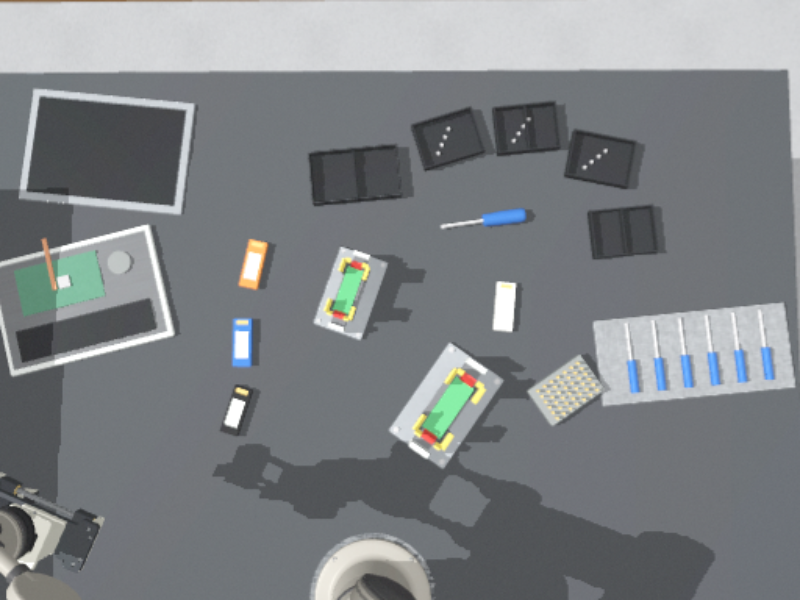

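View pics/side.png

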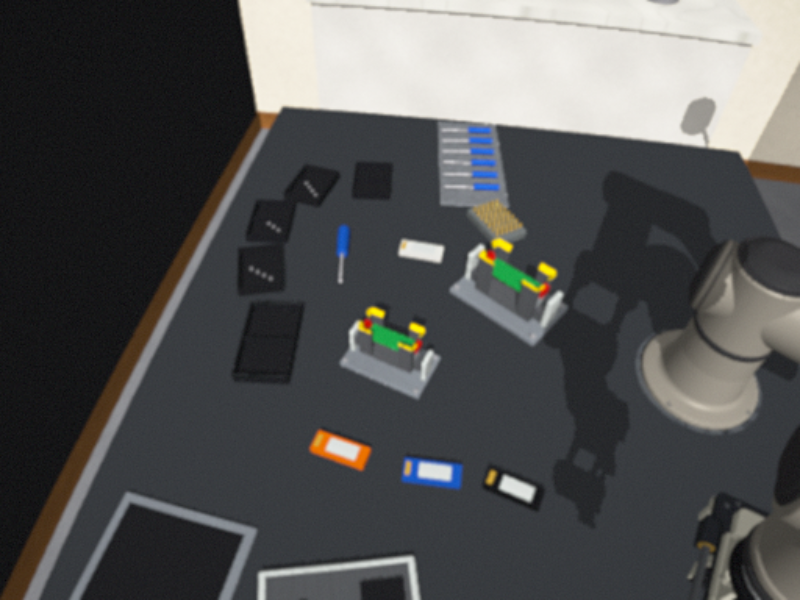

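The top view shows the blue drive at (242,342), orange (254,264), a black look-alike (237,410) and white (505,306). There are two magazines: the small one at (350,293) and a large one at (447,405). The smaller is the one meant, so I'll confirm it in a crop.

Run:
```python
from h import *
a=dict(np.load("top.npz"))
im=a["img"]; hsv=cv2.cvtColor(im,cv2.COLOR_RGB2HSV)
save("pics/crop.png",cv2.resize(im[145:285,145:325],None,fx=4.4,fy=4.2,interpolation=cv2.INTER_CUBIC))
for n,(lo,hi),(x0,y0,x1,y1) in [("blue",(100,130),(140,195,170,240)),("orange",(5,20),(145,145,180,190))]:
    m=((hsv[...,0]>lo)&(hsv[...,0]<hi)&(hsv[...,1]>100)&(hsv[...,2]>80)).astype(np.uint8)
    w=np.zeros_like(m);w[y0:y1,x0:x1]=m[y0:y1,x0:x1]
    pts=np.argwhere(w)[:,::-1]
    W=np.array([world(a,u,v,.014)[:2] for u,v in pts]).astype(np.float32)
    print(n,cv2.minAreaRect(W*1000))
    print(" range z",world(a,*pts.mean(0))[2])
# magazine height map
for y in range(160,216,4):
    print(y,[int(1000*world(a,x,y)[2]) for x in range(200,250,3)])
```

```text
blue ((468.9906005859375, 244.99002075195312), (88.58154296875, 35.52399444580078), 0.9534567594528198)
 range z 0.014404332938946052
orange ((617.7743530273438, 227.2959442138672), (38.08795928955078, 91.56805419921875), 77.64409637451172)
 range z 0.016432035553340496
160 [7, -2, -1, 0, 1, 1, 9, 1459, 10, 62, -1, -3, 1, -8, 4, 2, -1]
164 [3, 2, 3, 1, 0, -3, 7, 11, 15, 52, 48, 60, 61, 1, 1, 0, 0]
168 [-2, 1, 0, 0, 5, 12, 97, 90, 89, 84, 83, 101, 8, 7, 6, 16, 13]
172 [1, 0, 5, 1, 5, 7, 98, 59, 71, 75, 74, 61, 93, 8, 10, 9, 0]
176 [0, 4, -8, 4, 12, 8, 12, 72, 70, 74, 73, 100, 13, 13, 10, 6, -4]
180 [-2, 1, -3, 3, 9, 10, 27, 69, 73, 68, 69, 39, 11, 13, 10, 0, 3]
184 [0, 4, 4, 12, 7, 13, 71, 68, 71, 71, 29, 13, 11, 15, 4, -3, 1]
188 [-2, 2, 3, 9, 16, 33, 73, 75, 75, 70, 32, 14, 13, 9, 3, 1, 0]
192 [6, 0, 10, 11, 95, 72, 74, 73, 68, 26, 14, 8, 11, 10, 4, -3, 0]
196 [1, -2, 9, 97, 67, 73, 74, 69, 73, 35, 10, 8, 4, -1, 3, 4, 0]
200 [0, 10, 10, 100, 94, 88, 83, 72, 96, 31, 13, 10, 9, 0, -3, -2, 2]
204 [3, 13, 13, 5, 52, 51, 46, 98, 97, 7, 9, 11, 0, 4, 0, 1, 3]
208 [0, 2, 13, 13, 60, 63, 52, 13, 19, 14, 4, 8, -2, -2, -3, 4, 0]
212 [2, -6, 1, 0, 0, -1, 6, 14, 16, 9, 6, 1459, -2, 3, 4, 2, -1]
```

View pics/crop.png

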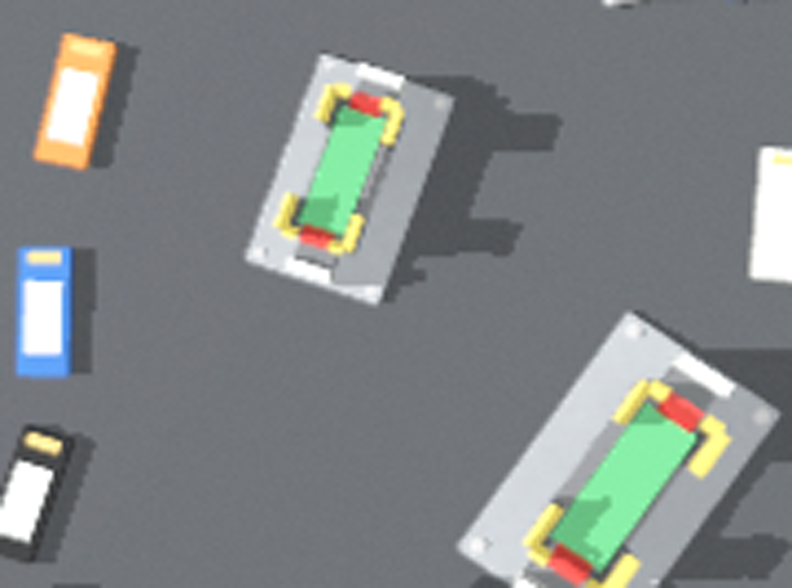

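The crop confirms the smaller magazine, with foot corners at crop (320,55), (455,97), (380,305) and (246,262). The blue and orange drives lie left of it.

Run:
```python
from h import *
a=dict(np.load("top.npz"))
P=np.array([world(a,145+x/4.4-.4,145+y/4.2-.4,.010)[:2] for x,y in [(320,55),(455,97),(380,305),(246,262)]])
print(P.mean(0)); d=[P[i]-P[(i+1)%4] for i in range(4)]
print([np.linalg.norm(e) for e in d],[np.degrees(np.arctan2(e[1],e[0])) for e in d])
Z=[]
hsv=cv2.cvtColor(a["img"],cv2.COLOR_RGB2HSV)
def hs(lo,hi):
    m=(hsv[...,0]>=lo)&(hsv[...,0]<=hi)&(hsv[...,1]>90)&(hsv[...,2]>90); m[:,:200]=0;m[:,250:]=0;m[:155]=0;m[218:]=0
    m=m.astype(np.uint8); return m
for n,lo,hi in [("green",55,80),("yellow",20,32)]:
    m=hs(lo,hi); 
    if n=="green": m=cv2.erode(m,np.ones((3,3)))
    q=np.array([world(a,u,v) for v,u in np.argwhere(m)]); print(n,len(q),np.percentile(q[:,2],[10,30,50,70,90]))
    h=np.median(q[:,2]) if n=="green" else np.percentile(q[:,2],70)
    W=np.array([world(a,u,v,h)[:2] for v,u in np.argwhere(m)],np.float32)*1000; print(cv2.minAreaRect(W))
T=toolT();print(T.round(3)); print(read_camera("wrist")["T_tool_cam"])
b=T[:3,:3].T@(np.array([.469,.245,.2])-T[:3,3]);print(b)
```

```text
[0.56302578 0.04197457]
[np.float64(0.09606353225579485), np.float64(0.1548858709125842), np.float64(0.0949837189098508), np.float64(0.15440616566540313)] [np.float64(71.91456692399534), np.float64(-18.717443972202176), np.float64(-108.36988561016005), np.float64(161.68172741013595)]
green 206 [0.06859042 0.07081481 0.07219683 0.07381675 0.07567051]
((564.3406372070312, 42.07172775268555), (23.34196662902832, 71.85967254638672), 72.0140151977539)
yellow 135 [0.08170371 0.09416675 0.09662336 0.09902612 0.10180866]
((564.3161010742188, 41.53131103515625), (50.681278228759766, 106.40507507324219), 70.83647155761719)
[[-0.922  0.386 -0.001  0.203]
 [ 0.386  0.922 -0.001  0.484]
 [ 0.    -0.001 -1.     0.189]
 [ 0.     0.     0.     1.   ]]
[[ 8.34726006e-04 -9.61861844e-01 -2.73534450e-01  7.47128177e-02]
 [ 9.99998934e-01  4.75261530e-04  1.38040815e-03  1.21271336e-04]
 [-1.19776153e-03 -2.73535311e-01  9.61861216e-01 -1.95765390e-01]
 [ 0.00000000e+00  0.00000000e+00  0.00000000e+00  1.00000000e+00]]
[-0.33795426 -0.1173906  -0.01129137]
```

Request:
step_arm(
  plan=[
    [-1,-0.056,-0.02,0,-0.1],
    [-1,-0.113,-0.039,0,-0.2],
    [-1,-0.17,-0.059,0.02,-0.3],
    [-1,-0.226,-0.078,0.04,-0.413],
    [-1,-0.282,-0.098,0.04,-0.413],
    [-1,-0.338,-0.117,0.06,-0.413],
    [-1,-0.338,-0.117,0.06,-0.413],
    [-1,-0.338,-0.117,0.06,-0.413],
  ],
)

```text
time: 1.15
tool_pos: [0.4689, 0.2458, 0.129]
tool_rot: [3.141, -0.001, -3.126]
contact_force: [-1.1, 0.8, -0.6]
opening: 0.092
grip_force: 0.0
```

```bash
cat > blk.py <<'E'
from h import *
import sys
lo,hi=map(int,sys.argv[1:3])
T=toolT(); c=read_camera("wrist"); save("pics/"+sys.argv[3],c["img"]); 
hsv=cv2.cvtColor(c["img"],cv2.COLOR_RGB2HSV)
m=((hsv[...,0]>lo)&(hsv[...,0]<hi)&(hsv[...,1]>100)&(hsv[...,2]>60)).astype(np.uint8)
n,l,st,ce=cv2.connectedComponentsWithStats(m); i=1+np.argmax(st[1:,4]); print(st[i],ce[i])
cs,_=cv2.findContours((l==i).astype(np.uint8),cv2.RETR_EXTERNAL,2); k=max(cs,key=cv2.contourArea)[:,0]
W=np.array([world(c,u,v,.014,T)[:2] for u,v in k],np.float32)*1000
(ctr,sz,ang)=cv2.minAreaRect(W); print(ctr,sz,ang)
s=observe();print(s["tool_pos"],s["tool_rot"],s["qpos"][5],s["contact_force"])
try: print("goff",grasp_offset)
except Exception as e: print(e)
d=T[:3,:3].T@(np.array([ctr[0]/1000,ctr[1]/1000,.007])-T[:3,3]); print("shift",d)
E
python3 blk.py 100 130 blue.png
```

```text
[ 238  134   40   96 1982] [256.46064581 177.59687185]
(468.9199523925781, 249.35977172851562) (92.80256652832031, 36.05747985839844) 0.18669962882995605
[0.46865191 0.24640445 0.12933431] [ 3.14128180e+00 -4.48599616e-04 -3.12477351e+00] -1.248861392760685 [0.28275104 1.13195009 0.39697006]
goff 0.0188
shift [-0.00024553  0.00357634  0.12195332]
```

Request:
step_arm(
  plan=[
    [-1,0,0.002,0.05,0],
    [-1,0,0.002,0.1,0],
    [-1,0,0.002,0.12,0],
    [-1,0,0.002,0.126,0],
    [-1,0,0.002,0.126,0],
    [1,0,0.002,0.126,0],
    [1,0,0.002,0.126,0],
    [1,0,0.002,0.126,0],
    [1,0,0.002,0.126,0],
    [1,0,0.002,0.126,0],
    [1,0,0.002,0.126,0],
  ],
  grip_force=25,
)

```text
time: 2.58
tool_pos: [0.4694, 0.2477, 0.0032]
tool_rot: [3.142, 0.0, -3.125]
contact_force: [0.2, 0.7, 0.1]
opening: 0.0366
grip_force: 0.0
```

Request:
step_arm(
  plan=[
    [1,0,0.002,0,0],
    [1,0,0,0,0],
    [1,0,0,0,0],
    [1,0,0,-0.04,0],
    [1,0,0,-0.1,0],
    [1,-0.02,-0.02,-0.16,0.1],
    [1,-0.045,-0.04,-0.2,0.2],
    [1,-0.07,-0.07,-0.2,0.339],
    [1,-0.091,-0.087,-0.2,0.339],
    [1,-0.091,-0.087,-0.2,0.339],
    [1,-0.091,-0.087,-0.2,0.339],
  ],
)

```text
time: 3.95
tool_pos: [0.5611, 0.1626, 0.2029]
tool_rot: [-3.142, -0.001, 2.819]
contact_force: [0.3, 0.6, 0.6]
opening: 0.0002
grip_force: 0.0
```

Run:
```python
from h import *
T=toolT(); c=read_camera("wrist"); np.savez("w1.npz",T=T,**c); print(observe()["opening"],observe()["grip_force"],observe()["contact_force"])
save("pics/w1.png",cv2.resize(c["img"],(800,600),interpolation=cv2.INTER_CUBIC))
```

```text
0.0004489905096729534 0.0 [-0.88475261 -0.45804012 -0.67072908]
```

View pics/w1.png

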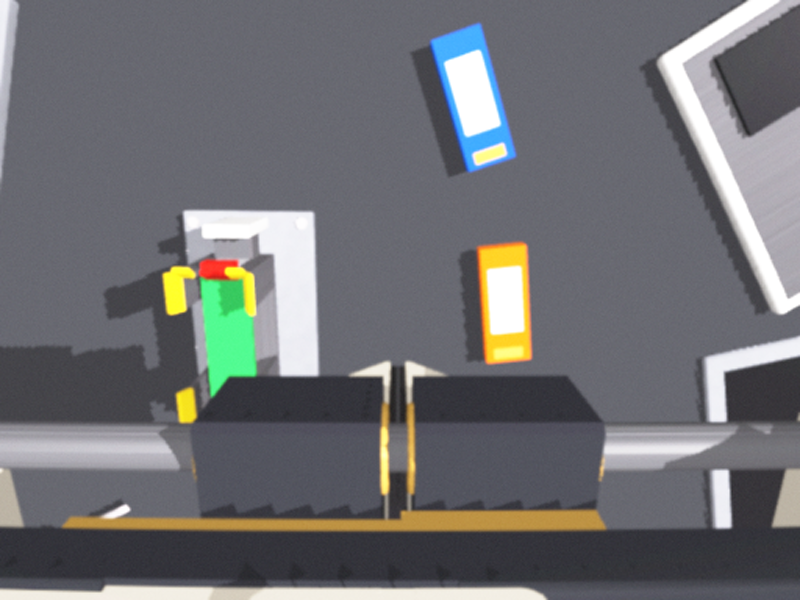

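The grasp missed: the hand is shut and empty, and the blue drive still lies on the bench at (472,97). I'll check where it is now before trying again.

Run:
```python
from h import *
c=dict(np.load("w1.npz")); T=c["T"]
hsv=cv2.cvtColor(c["img"],cv2.COLOR_RGB2HSV)
for lo,hi in((100,130),(5,20)):
    m=((hsv[...,0]>lo)&(hsv[...,0]<hi)&(hsv[...,1]>120)&(hsv[...,2]>90)).astype(np.uint8); m[235:]=0
    n,l,st,ce=cv2.connectedComponentsWithStats(m); i=1+np.argmax(st[1:,4])
    k=np.argwhere(l==i)[:,::-1]
    print(cv2.minAreaRect(np.array([world(c,u,v,.014,T)[:2] for u,v in k],np.float32)*1000))
    print(np.median([world(c,u,v,None,T)[2] for u,v in k]))
# magazine far end + foot corners on z=.010 (picture px 800x600)
for p,z in (((184,211),.01),((314,211),.01),((318,340),.01),((200,262),.072),((238,262),.072)):
    print(p,world(c,p[0]*.64,p[1]*.64,z,T))
b=read_camera("side"); save("pics/s2.png",cv2.resize(b["img"][200:384,330:512],(800,600),interpolation=cv2.INTER_CUBIC))
m=(hsv[...,0]>55)&(hsv[...,0]<80)&(hsv[...,1]>120); q=np.array([world(c,u,v,None,T) for v,u in np.argwhere(m)]);print("green z",np.percentile(q[:,2],[20,50,80]))
m=(hsv[...,0]>22)&(hsv[...,0]<32)&(hsv[...,1]>150);m[:150]=0;m[205:]=0;m[:,180:]=0; q=np.array([world(c,u,v,None,T) for v,u in np.argwhere(m)]);print("yel z",np.percentile(q[:,2],[20,50,80,90]))
```

```text
((468.99462890625, 248.8314208984375), (37.02426528930664, 91.51016998291016), 89.97013092041016)
0.014002559120283531
((616.8834228515625, 230.49578857421875), (37.7391242980957, 94.10550689697266), 77.57662200927734)
0.004180925397202162
(184, 211) [0.4751833  0.02697182 0.01      ]
(314, 211) [0.50577595 0.11766395 0.01      ]
(318, 340) [0.6000436  0.08505975 0.01      ]
(200, 262) [0.51010426 0.04872619 0.072     ]
(238, 262) [0.51780944 0.07166559 0.072     ]
green z [0.07128954 0.07188806 0.07253235]
yel z [0.09355135 0.09838093 0.10032595 0.10074886]
```

Request:
step_arm(
  plan=[
    [-0.1,0.055,0.025,0,-0.16],
    [-0.1,0.1145,0.0518,0.02,-0.323],
    [-0.1,0.1145,0.0518,0.07,-0.323],
    [-0.1,0.1145,0.0518,0.12,-0.323],
    [-0.1,0.1145,0.0518,0.17,-0.323],
    [-0.1,0.1145,0.0518,0.19,-0.323],
    [-0.1,0.1145,0.0518,0.2,-0.323],
    [-0.1,0.1145,0.0518,0.2,-0.323],
    [-0.1,0.1145,0.0518,0.2,-0.323],
  ],
)

```text
time: 5.18
tool_pos: [0.4703, 0.2481, 0.0044]
tool_rot: [3.141, 0.002, -3.141]
contact_force: [0.9, 0.2, -0.1]
opening: 0.0508
grip_force: 0.0
```

Request:
step_arm(
  plan=[
    [1,0,0,0,0],
    [1,0,0,0,0],
    [1,0,0,0,0],
    [1,0,0,0,0],
    [1,0,0,0,0],
  ],
  grip_force=25,
)

```text
time: 5.8
tool_pos: [0.4696, 0.2476, 0.0032]
tool_rot: [3.142, -0.0, -3.141]
contact_force: [0.0, 0.2, -0.3]
opening: 0.0051
grip_force: 0.0
```

Run:
```python
from h import *
s=observe();print(s["opening"],s["grip_force"],s["tool_pos"],s["tool_rot"])
a=read_camera("top");b=read_camera("side");w=read_camera("wrist");i=np.hstack([cv2.resize(b["img"][250:340,240:320],(400,450)),cv2.resize(w["img"][130:330,160:350],(400,450))])
save("pics/g.png",i)
```

```text
0.005065522783605101 0.0 [0.46961903 0.24763566 0.00322072] [ 3.14152689e+00 -8.06331577e-06 -3.14142930e+00]
```

View pics/g.png

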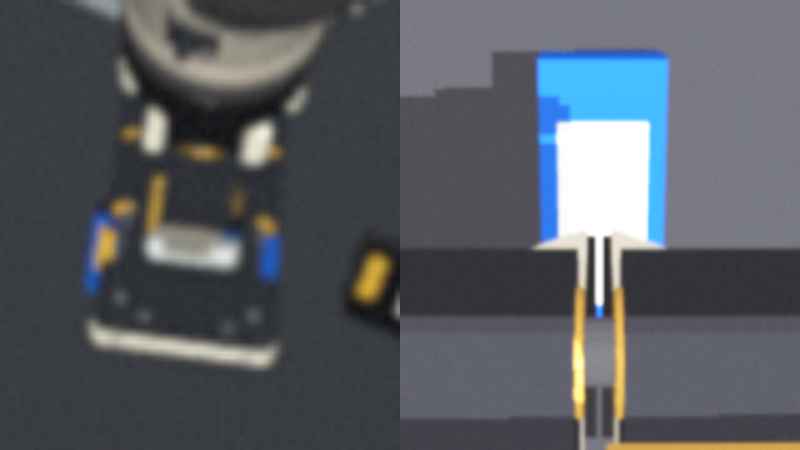

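The hand shut over the drive without touching it. I'll measure where the fingertips really are in the tool frame, using the wrist range data.

Run:
```python
from h import *
s=observe();print(s["opening"],s["grip_force"],s["contact_force"])
c=read_camera("wrist"); I=np.eye(4)
for v in range(220,330,6):
    print(v,[tuple((1000*world(c,u,v,None,I)).round().astype(int)) for u in (225,235,244,247,250,256,262,265,275)])
for v in range(140,230,12): print(v, (1000*world(c,245,v,None,I)).round(),(1000*world(c,256,v,None,I)).round())
```

```text
0.00027077730425011364 0.0 [ 0.09783227 -0.22951143 -0.07725391]
220 [(np.int64(3), np.int64(-17), np.int64(3)), (np.int64(8), np.int64(-10), np.int64(-11)), (np.int64(9), np.int64(-5), np.int64(-12)), (np.int64(9), np.int64(-3), np.int64(-12)), (np.int64(8), np.int64(-2), np.int64(-11)), (np.int64(8), np.int64(2), np.int64(-11)), (np.int64(9), np.int64(5), np.int64(-12)), (np.int64(8), np.int64(7), np.int64(-10)), (np.int64(8), np.int64(13), np.int64(-12))]
226 [(np.int64(-1), np.int64(-18), np.int64(3)), (np.int64(4), np.int64(-10), np.int64(-11)), (np.int64(5), np.int64(-5), np.int64(-11)), (np.int64(5), np.int64(-3), np.int64(-12)), (np.int64(5), np.int64(-2), np.int64(-12)), (np.int64(5), np.int64(2), np.int64(-11)), (np.int64(4), np.int64(5), np.int64(-11)), (np.int64(5), np.int64(7), np.int64(-12)), (np.int64(5), np.int64(13), np.int64(-12))]
232 [(np.int64(-5), np.int64(-18), np.int64(3)), (np.int64(1), np.int64(-10), np.int64(-11)), (np.int64(1), np.int64(-5), np.int64(-11)), (np.int64(12), np.int64(-3), np.int64(-39)), (np.int64(1), np.int64(-2), np.int64(-12)), (np.int64(1
[... 6340 characters left out ...]
328 [(np.int64(22), np.int64(-6), np.int64(-127)), (np.int64(23), np.int64(-4), np.int64(-128)), (np.int64(22), np.int64(-2), np.int64(-126)), (np.int64(0), np.int64(-2), np.int64(-98)), (np.int64(-76), np.int64(-2), np.int64(2)), (np.int64(-76), np.int64(2), np.int64(2)), (np.int64(23), np.int64(3), np.int64(-128)), (np.int64(23), np.int64(3), np.int64(-128)), (np.int64(23), np.int64(6), np.int64(-128))]
140 [53. -5.  2.] [53.  2.  3.]
152 [46. -5.  4.] [46.  2.  4.]
164 [ 41.  -4. -10.] [ 41.   2. -10.]
176 [ 34.  -4. -11.] [ 35.   2. -12.]
188 [ 28.  -4. -11.] [ 28.   2. -12.]
200 [ 21.  -4. -12.] [ 20.   2. -11.]
212 [ 13.  -5. -11.] [ 14.   2. -13.]
224 [  6.  -5. -12.] [  6.   2. -13.]
```

Request:
step_arm(
  plan=[
    [1,0,0,0.0015,0],
    [1,0,0,0.003,0],
    [1,0,0,0.0045,0],
    [1,0,0,0.006,0],
  ],
)

```text
time: 6.5
tool_pos: [0.4696, 0.2476, -0.0029]
tool_rot: [3.142, -0.0, -3.141]
contact_force: [0.8, 0.5, 0.3]
opening: 0.0005
grip_force: 0.0
```

Request:
step_arm(
  plan=[
    [1,0,0,0.002,0],
    [1,0,0,0.004,0],
    [1,0,0,0.006,0],
    [1,0,0,0.007,0],
  ],
)

```text
time: 7.0
tool_pos: [0.4695, 0.2476, -0.0099]
tool_rot: [3.142, -0.0, -3.141]
contact_force: [0.2, 0.1, 0.1]
opening: 0.0008
grip_force: 0.0
```

Request:
step_arm(
  plan=[
    [1,0,0,0.001,0],
    [1,0,0,0.002,0],
    [1,0,0,0.003,0],
    [1,0,0,0.004,0],
  ],
)

```text
time: 7.5
tool_pos: [0.4697, 0.2477, -0.0138]
tool_rot: [3.141, 0.0, -3.141]
contact_force: [-0.6, -0.3, -0.1]
opening: 0.0004
grip_force: 0.0
```

Request:
step_arm(
  plan=[
    [1,0,0,0.001,0],
    [1,0,0,0.002,0],
    [1,0,0,0.003,0],
    [1,0,0,0.004,0],
    [1,0,0,0.005,0],
  ],
)

```text
time: 8.12
tool_pos: [0.4696, 0.2477, -0.0188]
tool_rot: [3.142, 0.0, -3.141]
contact_force: [-0.3, 0.2, 0.2]
opening: -0.0
grip_force: 0.0
```

Request:
step_arm(
  plan=[
    [1,0,0,0.001,0],
    [1,0,0,0.002,0],
    [1,0,0,0.003,0],
  ],
)

```text
time: 8.5
tool_pos: [0.4696, 0.2476, -0.0218]
tool_rot: [3.142, 0.0, -3.141]
contact_force: [-0.1, -0.4, -0.8]
opening: 0.0002
grip_force: 0.0
```

Request:
step_arm(
  plan=[
    [1,0,0,0.001,0],
    [1,0,0,0.002,0],
  ],
)

```text
time: 8.75
tool_pos: [0.4697, 0.2477, -0.0233]
tool_rot: [3.141, 0.0, -3.141]
contact_force: [-2.1, -1.6, 11.9]
opening: 0.0003
grip_force: 6.2
```

Request:
step_arm(
  plan=[
    [1,0,0,0.001,0],
    [1,0,0,0.002,0],
  ],
)

```text
time: 9.0
tool_pos: [0.4698, 0.2477, -0.0234]
tool_rot: [3.141, 0.001, -3.141]
contact_force: [-8.2, -3.9, 30.7]
opening: 0.0006
grip_force: 15.3
```

Request:
step_arm(
  plan=[
    [1,0,0,0.001,0],
    [1,0,0,0.002,0],
  ],
)

```text
time: 9.25
tool_pos: [0.4699, 0.2477, -0.0236]
tool_rot: [3.141, 0.002, -3.141]
contact_force: [-14.3, -6.5, 48.9]
opening: 0.0005
grip_force: 24.2
```

Run:
```python
from h import *
s=observe();print(s["tool_pos"],s["contact_force"]); c=read_camera("wrist"); save("pics/g2.png",cv2.resize(c["img"],(800,600)))
I=np.eye(4)
for v in range(200,246,4): print(v,[(1000*world(c,u,v,None,I)).round().astype(int).tolist() for u in (235,247,265)])
```

```text
[ 0.46986162  0.24771536 -0.02358469] [-14.32977806  -6.47353558  48.91868318]
200 [[28, -9, -39], [28, -3, -39], [28, 6, -38]]
204 [[26, -9, -39], [26, -3, -38], [26, 6, -38]]
208 [[24, -9, -39], [24, -3, -38], [24, 6, -39]]
212 [[22, -9, -39], [22, -3, -38], [22, 6, -38]]
216 [[20, -9, -38], [20, -3, -38], [20, 6, -39]]
220 [[18, -9, -38], [18, -3, -39], [18, 6, -39]]
224 [[16, -9, -39], [16, -3, -38], [16, 6, -38]]
228 [[14, -9, -39], [14, -3, -39], [14, 6, -38]]
232 [[11, -9, -38], [12, -3, -38], [12, 6, -39]]
236 [[12, -9, -44], [12, -3, -44], [12, 6, -43]]
240 [[11, -8, -48], [12, -3, -49], [12, 6, -49]]
244 [[37, -5, -110], [11, -3, -53], [38, 4, -112]]
```

View pics/g2.png

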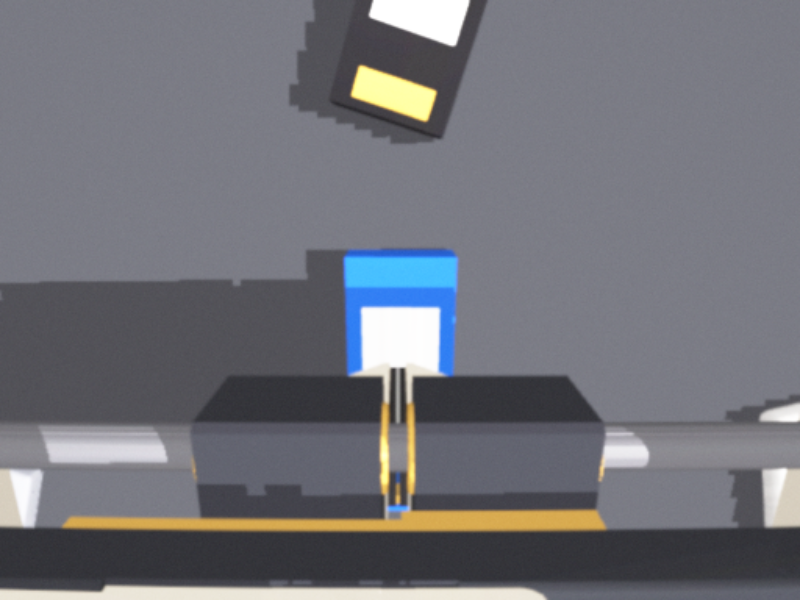

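Contact came at TCP z = -0.0235 on the 14 mm drive top, so the real fingertips end about 37.7 mm behind the reported TCP. The command stiffness is about 9 N/mm. I'll back off, then regrasp with this offset.

Request:
step_arm(
  plan=[
    [1,0,0,-0.02,0],
    [-0.3,-0.001,0,-0.03,0],
    [-0.3,-0.001,0,-0.03,0],
    [-0.3,-0.001,0,-0.03,0],
    [-0.3,-0.001,0,-0.03,0],
    [-0.3,-0.001,0,-0.03,0],
    [-0.3,-0.001,0,-0.03,0],
    [-0.3,-0.001,0,-0.01,0],
    [-0.3,-0.001,0,0.003,0],
    [-0.3,-0.001,0,0.006,0],
    [-0.3,-0.001,0,0.008,0],
    [-0.3,-0.001,0,0.008,0],
  ],
)

```text
time: 10.8
tool_pos: [0.4709, 0.2477, -0.0355]
tool_rot: [3.141, 0.001, -3.141]
contact_force: [-0.3, 0.1, -0.1]
opening: 0.0593
grip_force: 0.0
```

Request:
step_arm(
  plan=[
    [1,0,0,0,0],
    [1,0,0,0,0],
    [1,0,0,0,0],
    [1,0,0,0,0],
    [1,0,0,0,0],
  ],
  grip_force=25,
)

```text
time: 11.42
tool_pos: [0.4707, 0.2477, -0.0356]
tool_rot: [3.141, 0.0, -3.141]
contact_force: [0.3, 1.3, 1.8]
opening: 0.0339
grip_force: 25.0
```

Request:
step_arm(
  plan=[
    [1,0,0,-0.05,0],
    [1,0,0,-0.1,0],
    [1,0,-0.02,-0.125,0],
    [1,-0.025,-0.065,-0.125,0.1],
    [1,-0.05,-0.11,-0.125,0.2],
    [1,-0.075,-0.155,-0.125,0.323],
    [1,-0.095,-0.19,-0.125,0.323],
    [1,-0.095,-0.205,-0.125,0.323],
    [1,-0.095,-0.205,-0.125,0.323],
    [1,-0.095,-0.205,-0.125,0.323],
  ],
)

```text
time: 12.68
tool_pos: [0.5649, 0.0438, 0.0892]
tool_rot: [3.141, -0.001, 2.82]
contact_force: [-0.4, 0.6, 0.3]
opening: 0.0336
grip_force: 25.0
```

Run:
```python
from h import *
s=observe();print(s["tool_pos"],s["opening"],s["contact_force"])
a=read_camera("top");b=read_camera("side")
i=np.hstack([cv2.resize(a["img"][150:225,185:265],(400,375),interpolation=2),cv2.resize(b["img"][170:260,200:296],(400,375),interpolation=2)])
save("pics/m.png",i)
```

```text
[0.56494085 0.04381769 0.08916785] 0.033600781761627695 [-0.37176033  0.60187762  0.2511176 ]
```

View pics/m.png

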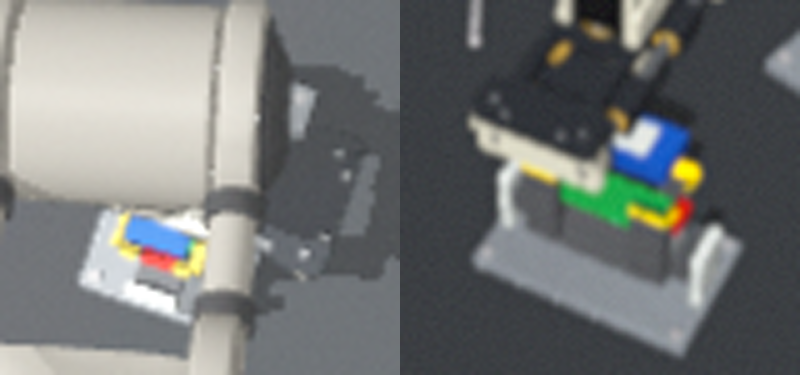

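The drive is held over the well: in the left crop its near end is at (160,235) between the yellow guides at (120,235) and (195,260). I'll get the offset numerically from the same camera.

Run:
```python
from h import *
a=read_camera("top"); hsv=cv2.cvtColor(a["img"],cv2.COLOR_RGB2HSV); h=hsv[...,0]; s=hsv[...,1]
th=np.radians(-18.5); ax=np.array([np.cos(th),np.sin(th)]); ay=np.array([-ax[1],ax[0]]); C=np.array([.5640,.0420])
R=np.zeros(h.shape,bool); R[185:218,200:232]=1
def P(m,z):
    q=np.argwhere(m&R&(hsv[...,2]>80)); W=np.array([world(a,u,v,z)[:2] for v,u in q])-C; return W@ax*1000,W@ay*1000
for n,m,z in (("blue",(h>100)&(h<130)&(s>100),.139),("yel",(h>20)&(h<33)&(s>110),.099),("red",((h<8)|(h>172))&(s>120),.075)):
    x,y=P(m,z); print(n,len(x),"ax",np.percentile(x,[1,5,50,95]).round(1),"lat",np.percentile(y,[1,4,50,96,99]).round(1))
    if n=="blue":
        for l in range(-45,-15,6):
            k=abs(x-l)<3
            if k.sum()>2: print("  ",l,y[k].min().round(1),y[k].max().round(1),k.sum())
d=dict(np.load("top.npz")); a["img"]=d["img"]; hsv=cv2.cvtColor(a["img"],cv2.COLOR_RGB2HSV); h=hsv[...,0]; s=hsv[...,1]; R[:]=0;R[155:218,200:250]=1
for n,m,z in (("yel0",(h>20)&(h<33)&(s>110),.099),("red0",((h<8)|(h>172))&(s>120),.075)):
    x,y=P(m,z); print(n,len(x),"ax",np.percentile(x,[1,5,50,95,99]).round(1),"lat",np.percentile(y,[1,4,50,96,99]).round(1))
```

```text
blue 58 ax [-44.6 -44.2 -38.3 -33.1] lat [-15.5 -14.9   1.5  15.6  16.4]
   -45 -15.2 15.5 13
   -39 -16.0 16.4 27
   -33 -15.1 16.5 18
yel 20 ax [-52.7 -52.1 -49.4 -44.6] lat [-22.9 -22.4 -13.4  22.4  23.9]
red 17 ax [-52.6 -52.6 -49.1 -46.4] lat [-5.6 -4.8  3.1 11.4 11.9]
yel0 92 ax [-51.1 -49.9  -0.2  49.5  51.9] lat [-25.9 -24.9  -0.7  23.6  24.4]
red0 49 ax [-52.6 -51.7  42.2  52.1  53. ] lat [-7.7 -7.   1.3 10.3 11.6]
```

Axially centred, and about 0.8 mm off laterally, well inside the lead-in. Lowering.

Request:
step_arm(
  plan=[
    [1,0,-0.0005,0.015,0],
    [1,0,-0.0005,0.025,0],
    [1,0,-0.0005,0.03,0],
    [1,0,-0.0005,0.034,0],
    [1,0,-0.0005,0.036,0],
    [1,0,-0.0005,0.038,0],
    [1,0,-0.0005,0.038,0],
  ],
)

```text
time: 13.7
tool_pos: [0.5652, 0.0425, 0.051]
tool_rot: [3.141, -0.001, 2.819]
contact_force: [-0.9, 3.6, -2.1]
opening: 0.0339
grip_force: 25.0
```

Request:
step_arm(
  plan=[
    [1,0,0,0.001,0],
    [1,0,0,0.002,0],
    [1,0,0,0.003,0],
  ],
)

```text
time: 14.08
tool_pos: [0.5653, 0.0424, 0.0483]
tool_rot: [3.141, -0.0, 2.819]
contact_force: [-2.9, 4.4, 2.6]
opening: 0.0339
grip_force: 25.0
```

Request:
step_arm(
  plan=[
    [1,0,0,0.001,0],
    [1,0,0,0.002,0],
  ],
)

```text
time: 14.32
tool_pos: [0.5653, 0.0425, 0.0464]
tool_rot: [3.141, -0.0, 2.819]
contact_force: [-5.0, 4.7, 3.0]
opening: 0.0339
grip_force: 25.0
```

Request:
step_arm(
  plan=[
    [1,0.0006,0.0003,0,0],
    [1,0.0006,0.0003,0.001,0],
    [1,0.0006,0.0003,0.001,0],
  ],
)

```text
time: 14.7
tool_pos: [0.5652, 0.0425, 0.0453]
tool_rot: [3.142, 0.001, 2.819]
contact_force: [-1.3, 1.9, 2.2]
opening: 0.0336
grip_force: 25.0
```

Request:
step_arm(
  plan=[
    [1,0,0,0.001,0],
    [1,0,0,0.002,0],
    [1,0,0,0.003,0],
  ],
)

```text
time: 15.08
tool_pos: [0.5653, 0.0426, 0.0425]
tool_rot: [3.141, 0.001, 2.819]
contact_force: [-3.0, 2.0, 5.8]
opening: 0.0335
grip_force: 25.0
```

Request:
step_arm(
  plan=[
    [1,0,0,0.001,0],
    [1,0,0,0.002,0],
    [1,0,0,0.003,0],
  ],
)

```text
time: 15.45
tool_pos: [0.5653, 0.0425, 0.0397]
tool_rot: [3.141, 0.001, 2.819]
contact_force: [-3.8, 3.2, 7.0]
opening: 0.0337
grip_force: 25.0
```

Request:
step_arm(
  plan=[
    [1,0.0004,0.0002,0.001,0],
    [1,0.0004,0.0002,0.002,0],
    [1,0.0004,0.0002,0.003,0],
    [1,0.0004,0.0002,0.004,0],
    [1,0.0004,0.0002,0.005,0],
  ],
)

```text
time: 16.08
tool_pos: [0.565, 0.0428, 0.0343]
tool_rot: [-3.142, 0.001, 2.819]
contact_force: [0.1, -0.3, 2.9]
opening: 0.0335
grip_force: 25.0
```

Request:
step_arm(
  plan=[
    [1,0,0,0.001,0],
    [1,0,0,0.002,0],
    [1,0,0,0.003,0],
    [1,0,0,0.004,0],
    [1,0,0,0.005,0],
  ],
)

```text
time: 16.7
tool_pos: [0.5649, 0.043, 0.0292]
tool_rot: [3.141, 0.0, 2.819]
contact_force: [0.9, -0.3, 4.1]
opening: 0.0336
grip_force: 25.0
```

Request:
step_arm(
  plan=[
    [1,0,0,0.001,0],
    [1,0,0,0.002,0],
    [1,0,0,0.003,0],
    [1,0,0,0.004,0],
    [1,0,0,0.005,0],
  ],
)

```text
time: 17.32
tool_pos: [0.5648, 0.043, 0.0242]
tool_rot: [3.141, 0.0, 2.819]
contact_force: [0.1, -1.5, 3.1]
opening: 0.034
grip_force: 25.0
```

Request:
step_arm(
  plan=[
    [1,0,0,0.001,0],
    [1,0,0,0.002,0],
    [1,0,0,0.003,0],
  ],
)

```text
time: 17.7
tool_pos: [0.5647, 0.043, 0.021]
tool_rot: [3.142, -0.0, 2.819]
contact_force: [0.3, -0.9, 3.4]
opening: 0.0335
grip_force: 25.0
```

Request:
step_arm(
  plan=[
    [1,0,0,0.001,0],
    [1,0,0,0.002,0],
    [1,0,0,0.003,0],
    [1,0,0,0.003,0],
  ],
)

```text
time: 18.2
tool_pos: [0.5647, 0.043, 0.0181]
tool_rot: [3.142, -0.0, 2.819]
contact_force: [0.9, 0.3, 3.5]
opening: 0.0336
grip_force: 25.0
```

Request:
step_arm(
  plan=[
    [0.1,0,0,0,0],
    [0,0,0,0,0],
    [0,0,0,0,0],
    [0,0,0,0,0],
    [0,0,0,-0.03,0],
    [0,0,0,-0.08,0],
    [-0.3,0,0,-0.12,0],
    [-0.3,0,0.06,-0.12,0],
    [-0.3,0,0.12,-0.12,0],
    [-0.3,0.02,0.15,-0.12,0],
    [-0.3,0.02,0.15,-0.12,0],
  ],
)

```text
time: 19.58
tool_pos: [0.5924, 0.1942, 0.1378]
tool_rot: [3.142, -0.001, 2.823]
contact_force: [-0.2, -0.3, -0.3]
opening: 0.0597
grip_force: 0.0
```

Run:
```python
from h import *
s=observe();print(s["tool_pos"],s["tool_rot"],s["opening"],s["contact_force"])
T=toolT();c=read_camera("wrist");b=read_camera("side"); a=read_camera("top")
i=np.hstack([cv2.resize(a["img"][150:225,185:265],(400,375),interpolation=2),cv2.resize(b["img"][170:260,200:296],(400,375),interpolation=2)])
save("pics/m2.png",i); np.savez("w2.npz",T=T,**c)
hsv=cv2.cvtColor(a["img"],cv2.COLOR_RGB2HSV);h=hsv[...,0]
m=(h>100)&(h<130)&(hsv[...,1]>100);m[:,:200]=0;m[:,250:]=0;m[:155]=0;m[218:]=0
q=np.array([world(a,u,v) for v,u in np.argwhere(cv2.erode(m.astype(np.uint8),np.ones((2,2))))])
if len(q):
    print(len(q),np.percentile(q[:,2],[20,50,80])); A=np.c_[q[:,:2]-q[:,:2].mean(0),np.ones(len(q))];print(np.linalg.lstsq(A,q[:,2],rcond=None)[0])
```

```text
[0.59236792 0.19415871 0.13784445] [ 3.14153859e+00 -9.21824479e-04  2.82266481e+00] 0.059745814448466904 [-0.19850874 -0.31034251 -0.30474212]
65 [0.06898457 0.0710904  0.07334718]
[0.01840399 0.0861252  0.07106511]
```

View pics/m2.png

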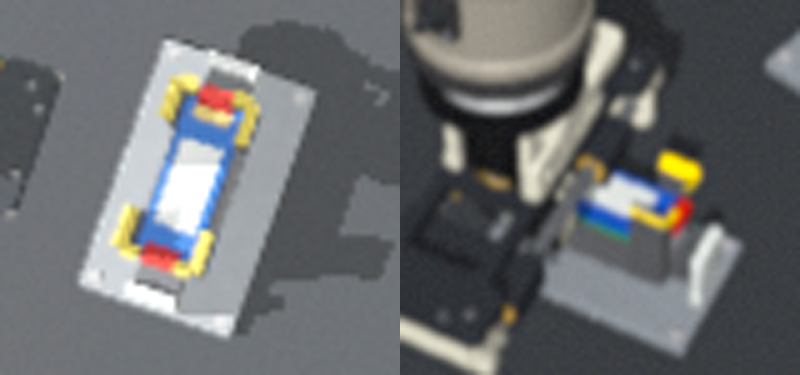

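The blue drive is flat under both red lips, top at about 71 mm, so S is about 17 mm. Next, the orange drive.

Request:
step_arm(
  plan=[
    [-0.3,-0.013,0.041,0.04,-0.103],
    [-0.3,-0.013,0.041,0.08,-0.103],
    [-0.3,-0.013,0.041,0.08,-0.103],
    [-0.3,-0.013,0.041,0.08,-0.103],
  ],
)

```text
time: 20.23
tool_pos: [0.6198, 0.2254, 0.06]
tool_rot: [3.141, 0.002, 2.92]
contact_force: [0.1, 0.1, -0.8]
opening: 0.0596
grip_force: 0.0
```

```bash
python3 blk.py 5 20 o.png
```

```text
[ 168  324  344   16 2339] [359.71654553 333.71697307]
(747.954833984375, 274.4739074707031) (298.1304016113281, 13.793364524841309) 77.30071258544922
[0.62013998 0.22564107 0.06062185] [3.14008056 0.00321272 2.92042971] -1.116654776002376 [ 0.15755491  0.30508686 -0.641607  ]
goff 0.0188
shift [-0.11416425  0.07600293  0.05325559]
```

Request:
step_arm(
  plan=[
    [-0.3,0.0032,0.0023,0.04,0],
    [-0.3,0.0032,0.0023,0.07,0],
    [-0.3,0.0032,0.0023,0.088,0],
    [-0.3,0.0032,0.0023,0.093,0],
    [-0.3,0.0032,0.0023,0.095,0],
    [-0.3,0.0032,0.0023,0.095,0],
  ],
)

```text
time: 21.02
tool_pos: [0.6168, 0.2295, -0.0356]
tool_rot: [3.141, 0.002, 2.922]
contact_force: [-0.3, 0.1, 0.6]
opening: 0.0596
grip_force: 0.0
```

Request:
step_arm(
  plan=[
    [1,0,0,0,0],
    [1,0,0,0,0],
    [1,0,0,0,0],
    [1,0,0,0,0],
    [1,0,0,0,0],
  ],
  grip_force=25,
)

```text
time: 21.65
tool_pos: [0.6161, 0.2293, -0.0366]
tool_rot: [3.141, 0.0, 2.922]
contact_force: [-0.5, 0.2, 2.7]
opening: 0.0337
grip_force: 25.0
```

Request:
step_arm(
  plan=[
    [1,0,0,-0.05,0],
    [1,0,0,-0.1,0],
    [1,0.0,-0.03,-0.126,0.05],
    [1,0.005,-0.08,-0.126,0.103],
    [1,0.01,-0.13,-0.126,0.103],
    [1,0.0125,-0.175,-0.126,0.103],
    [1,0.0125,-0.1927,-0.126,0.103],
    [1,0.0125,-0.1927,-0.126,0.103],
    [1,0.0125,-0.1927,-0.126,0.103],
  ],
)

```text
time: 22.78
tool_pos: [0.5623, 0.0451, 0.0892]
tool_rot: [3.141, 0.0, 2.82]
contact_force: [-0.5, 0.2, -0.9]
opening: 0.0335
grip_force: 25.0
```

Run:
```python
from h import *
s=observe();print(s["tool_pos"],s["tool_rot"],s["opening"])
a=read_camera("top"); hsv=cv2.cvtColor(a["img"],cv2.COLOR_RGB2HSV); h=hsv[...,0]; sa=hsv[...,1]
th=np.radians(-18.5); ax=np.array([np.cos(th),np.sin(th)]); ay=np.array([-ax[1],ax[0]]); C=np.array([.5640,.0420])
R=np.zeros(h.shape,bool); R[185:218,200:232]=1
q=np.argwhere((h>5)&(h<19)&(sa>130)&R&(hsv[...,2]>80)); W=np.array([world(a,u,v,.139)[:2] for v,u in q])-C; x,y=W@ax*1000,W@ay*1000
print(len(x),np.percentile(x,[1,5,50]),np.percentile(y,[1,4,50,96,99]))
```

```text
[0.56228625 0.04509612 0.08918553] [3.14092138e+00 2.08685462e-04 2.81954657e+00] 0.033489506385767684
44 [-49.61062084 -46.58082878 -41.64930102] [-14.82053314 -13.74296614  -0.24402824  15.76896027  16.90288573]
```

Request:
step_arm(
  plan=[
    [1,0,-0.001,0.015,0],
    [1,0,-0.001,0.025,0],
    [1,0,-0.001,0.03,0],
    [1,0,-0.001,0.034,0],
    [1,0,-0.001,0.036,0],
    [1,0,-0.001,0.038,0],
    [1,0,-0.001,0.038,0],
  ],
)

```text
time: 23.7
tool_pos: [0.562, 0.0434, 0.0514]
tool_rot: [3.141, 0.001, 2.819]
contact_force: [1.9, 4.9, -2.0]
opening: 0.0333
grip_force: 25.0
```

Request:
step_arm(
  plan=[
    [1,0,0,0.001,0],
    [1,0,0,0.002,0],
    [1,0,0,0.003,0],
  ],
)

```text
time: 24.08
tool_pos: [0.562, 0.0435, 0.0486]
tool_rot: [3.14, 0.001, 2.819]
contact_force: [2.1, 4.0, 1.3]
opening: 0.0341
grip_force: 25.0
```

Request:
step_arm(
  plan=[
    [1,0,0.0005,0.001,0],
    [1,0,0.0005,0.002,0],
    [1,0,0.0005,0.003,0],
    [1,0,0.0005,0.003,0],
  ],
)

```text
time: 24.58
tool_pos: [0.5617, 0.0436, 0.0454]
tool_rot: [3.141, 0.0, 2.819]
contact_force: [0.6, 3.8, 2.5]
opening: 0.0339
grip_force: 25.0
```

Request:
step_arm(
  plan=[
    [1,0,0,0.001,0],
    [1,0,0,0.002,0],
    [1,0,0,0.003,0],
  ],
)

```text
time: 24.95
tool_pos: [0.5622, 0.0434, 0.0427]
tool_rot: [3.141, 0.001, 2.819]
contact_force: [0.7, 4.3, 5.6]
opening: 0.034
grip_force: 25.0
```

Request:
step_arm(
  plan=[
    [1,0,0.0004,0.001,0],
    [1,0,0.0004,0.002,0],
    [1,0,0.0004,0.003,0],
    [1,0,0.0004,0.004,0],
    [1,0,0.0004,0.005,0],
  ],
)

```text
time: 25.58
tool_pos: [0.5624, 0.0434, 0.0377]
tool_rot: [-3.142, 0.002, 2.819]
contact_force: [1.6, 0.9, 5.6]
opening: 0.0339
grip_force: 25.0
```

Request:
step_arm(
  plan=[
    [1,0,0,0.001,0],
    [1,0,0,0.002,0],
    [1,0,0,0.003,0],
    [1,0,0,0.004,0],
  ],
)

```text
time: 26.08
tool_pos: [0.5619, 0.0436, 0.0332]
tool_rot: [-3.141, 0.0, 2.819]
contact_force: [1.5, 1.0, 4.7]
opening: 0.0337
grip_force: 25.0
```

Request:
step_arm(
  plan=[
    [1,0,0,0.001,0],
    [1,0,0,0.002,0],
    [1,0,0,0.003,0],
    [1,0,0,0.004,0],
    [1,0,0,0.005,0],
  ],
)

```text
time: 26.7
tool_pos: [0.5618, 0.0438, 0.0281]
tool_rot: [-3.142, 0.0, 2.819]
contact_force: [1.1, -0.4, 4.8]
opening: 0.0338
grip_force: 25.0
```

Request:
step_arm(
  plan=[
    [1,0,0,0.001,0],
    [1,0,0,0.002,0],
    [1,0,0,0.003,0],
    [1,0,0,0.004,0],
  ],
)

```text
time: 27.2
tool_pos: [0.5618, 0.0438, 0.0242]
tool_rot: [-3.142, 0.0, 2.819]
contact_force: [1.0, -0.0, 4.7]
opening: 0.0339
grip_force: 25.0
```

Request:
step_arm(
  plan=[
    [1,0,0,0.001,0],
    [1,0,0,0.002,0],
  ],
)

```text
time: 27.45
tool_pos: [0.5618, 0.0438, 0.0222]
tool_rot: [-3.142, -0.0, 2.819]
contact_force: [0.4, -0.2, 5.1]
opening: 0.0335
grip_force: 25.0
```

Request:
step_arm(
  plan=[
    [1,0,0,0.001,0],
    [1,0,0,0.001,0],
  ],
)

```text
time: 27.7
tool_pos: [0.5617, 0.0439, 0.021]
tool_rot: [3.142, -0.0, 2.819]
contact_force: [0.2, -0.6, 4.0]
opening: 0.0334
grip_force: 25.0
```

Request:
step_arm(
  plan=[
    [1,0,0,0.0005,0],
    [1,0,0,0.0005,0],
  ],
)

```text
time: 27.95
tool_pos: [0.5617, 0.0439, 0.0206]
tool_rot: [-3.142, -0.0, 2.819]
contact_force: [0.6, 0.3, 3.9]
opening: 0.0341
grip_force: 25.0
```

Request:
step_arm(
  plan=[
    [1,0,0,0.0005,0],
    [1,0,0,0.0005,0],
  ],
)

```text
time: 28.2
tool_pos: [0.5617, 0.0438, 0.0201]
tool_rot: [3.142, -0.0, 2.819]
contact_force: [-0.4, 0.7, 4.3]
opening: 0.0336
grip_force: 25.0
```

Run:
```python
from h import *
a=read_camera("top"); d=dict(np.load("top.npz"))
th=np.radians(-18.5); ax=np.array([np.cos(th),np.sin(th)]); C=np.array([.5640,.0420])
for im in (a["img"],d["img"]):
    hsv=cv2.cvtColor(im,cv2.COLOR_RGB2HSV); h=hsv[...,0]; s=hsv[...,1]
    m=((h<6)|(h>173))&(s>150)&(hsv[...,2]>80); m[:190]=0;m[218:]=0;m[:,:200]=0;m[:,232:]=0
    q=np.argwhere(m); x=np.array([world(d,u,v,.075)[:2]-C for v,u in q])@ax*1000; print(len(x),np.percentile(x,[2,20,50,80,98]).round(1))
```

```text
20 [-51.7 -49.9 -46.8 -44.6 -43.1]
18 [-51.7 -49.9 -47.3 -45.  -43.7]
```

The near lip is back at its closed position. Releasing and checking.

Request:
step_arm(
  plan=[
    [0.1,0,0,0,0],
    [0,0,0,0,0],
    [0,0,0,0,0],
    [0,0,0,0,0],
    [0,0,0,-0.03,0],
    [0,0,0,-0.08,0],
    [0,0,0,-0.12,0],
    [0,0,0.06,-0.12,0],
    [0,0,0.12,-0.12,0],
    [0,0.02,0.16,-0.12,0],
    [0,0.02,0.16,-0.12,0],
  ],
)

```text
time: 29.62
tool_pos: [0.5927, 0.2051, 0.1398]
tool_rot: [3.141, -0.001, 2.823]
contact_force: [-0.0, -0.6, -0.3]
opening: 0.0458
grip_force: 0.0
```

Run:
```python
from h import *
s=observe();print(s["tool_pos"],s["opening"],s["contact_force"])
b=read_camera("side"); a=read_camera("top")
i=np.hstack([cv2.resize(a["img"][150:225,185:265],(400,375),interpolation=2),cv2.resize(b["img"][170:260,200:296],(400,375),interpolation=2)])
save("pics/m3.png",i)
hsv=cv2.cvtColor(a["img"],cv2.COLOR_RGB2HSV);h=hsv[...,0]
m=(h>7)&(h<19)&(hsv[...,1]>130);m[:,:200]=0;m[:,250:]=0;m[:155]=0;m[218:]=0
q=np.array([world(a,u,v) for v,u in np.argwhere(cv2.erode(m.astype(np.uint8),np.ones((2,2))))])
print(len(q),np.percentile(q[:,2],[20,50,80]))
for r in((155,180),(180,195),(195,218)):
    mm=m.copy();mm[:r[0]]=0;mm[r[1]:]=0;z=[world(a,u,v)[2] for v,u in np.argwhere(mm)];print(r,len(z),np.median(z))
```

```text
[0.59265447 0.20510606 0.13978344] 0.045837605380786337 [-0.03673106 -0.64549014 -0.26628911]
63 [0.06963258 0.07266613 0.07574033]
(155, 180) 70 0.07295333838411266
(180, 195) 32 0.07294429701360094
(195, 218) 42 0.07270016279343172
```

View pics/m3.png

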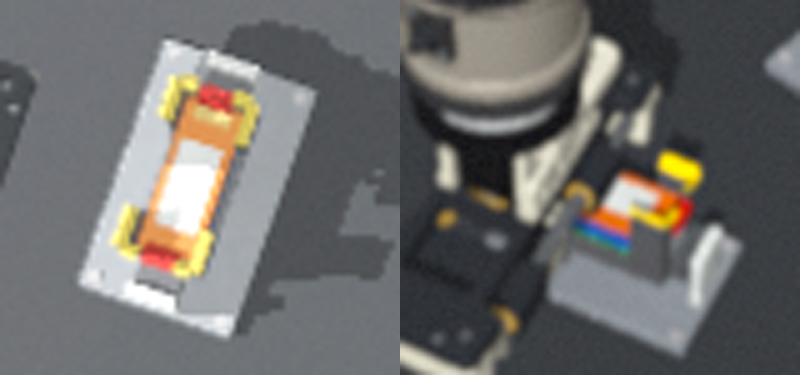

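The orange drive lies flat at about 72 mm, level from end to end. Both lips, at (215,97) and (160,255), are closed over it, and the blue drive is visible beneath. Handing in.

```bash
python3 -c "
from cell import *
print(hand_in())"
```

```text
the job is handed in; nothing more can be done
None
```

The blue and then the orange drive are loaded in the smaller magazine, flat under both closed lips, and the job was handed in at about 30 s; while finding the true fingertip position I briefly pressed the blue drive on the bench with about 49 N.

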